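# Return a button tray to its bay behind the sliding sash

## Task

Raise the clear sash of the display case by its red bar, lift the loose magenta button tray onto the case's front ledge, nose towards the empty bay with the green mat, and let go of it there. Then take it by its pull handle, slide it fully home under the raised sash, and lower the sash all the way down. Leave the other tray, the ribbon spool, the button tube and the thread reel where they are.

Things in the scene. Friction and masses are not known exactly. Their poses are not given: they have to be found in the camera images.
- case: Fixed blue-grey case. Origin on the table in the sash plane, midway between bays; +x into the bays. Floor 30 mm high, 200 wide, from x=-170 to 185 mm: in front of the sash (x<0) it is the open ledge. Bays centred at y=+46 and -46, 70 wide, walls from x=20, back wall face at x=170; clear roof z=110-116 from x=12. Aluminium sash posts at x=-10..10, |y|=100..116, 215 tall.
- sash (a joint): Height of the sash in m: 0 = fully down, 0.1 = fully up; it stays where it is left. A clear panel 198 mm wide (along case y), 7 thick, 70 tall; its lower edge is at z = 58 mm + joint value, so closed it leaves a 28 mm gap over the floor for the handles. About 10 N lift it, 3 N push it down.
- sash_bar (a point): Middle of the sash's red grip bar: round, 12 mm thick, 120 mm long along case y, on an upright at each end, in the sash plane (case x=0); centreline at z = 168 mm + joint value, 40 mm above the panel's upper edge, free all round between the uprights.
- tray: Loose magenta tray to put away: closed block 150 mm long (x), 56 wide (y), 70 tall, coloured buttons on top, 0.3 to 0.5 kg. Origin at the centre of the block's underside, +x towards its nose (the end without handle). A dark steel pull handle, a straight bar 12 mm wide (y), z=3 to 20 mm, runs out of its tail from x=-75 to x=-170 mm.
- mat: Thin green mat, 145 x 64 mm, flat on the floor of the empty bay (30 mm above the table). Its origin and axes are where those of the tray must be when it is home: +x into the bay.
- neighbour: White tray of the same shape and size as the magenta one, already home in the other bay, its pull handle sticking out over the ledge; origin and axes as for the tray. Leave it alone.
- ribbon: Ribbon spool lying flat, black flanges, 90 mm across, 26 mm tall; origin at the centre of its underside. Leave it alone.
- tube: Red button tube with white cap standing upright, 35 mm across, 117 mm tall; origin at the centre of its underside. Leave it alone.
- reel: Wooden thread reel with blue thread, standing, 38 mm across, 50 mm tall; origin at the centre of its underside. Leave it alone.

How it is judged:
By the outcome, as a careful person would: the job done as asked, in the order asked, and still so for the second after the job is handed in, with the robot touching nothing.
It also fails if it takes over 72 s, if anything falls off the work surface, if the arm or the gripper's body presses on something with over 40 N, if the wrist force passes 120 N, or if a joint passes its speed limit or range.

## Robot

A 7-joint arm with a two-finger parallel gripper is mounted at the origin on the work surface. World frame = base frame: x ahead of the robot, y to its left, z up, the work surface at z = 0. Lengths are in mm, angles in degrees, forces in N, time in s.
With the tool pointing down it reaches from about 400 to 925 mm from the base axis. Payload 4.1 kg.
Tool frame: the origin (TCP) lies at the very end of the fingers, on their centre line; the grasp point (between the pads) lies 19 mm behind it; z points along the fingers, y is the line along which they close (so a half turn about z gives the same grasp; the last joint's range is limited). The gripper opens to 85 mm and grips with 20 to 120 N. Pads are 22 mm wide; open, the fingers measure 114 mm over their backs; the gripper's body (76 mm by 85 mm) begins 54 mm behind the grasp point. The pads swing forward as they close: fully open they stand 13 mm farther back than shut.
Start: joints at [69.442, 22.827, 2.584, 88.041, -1.071, 69.15, -2.905], TCP at [167.013, -628.212, 231.347] pointing down, gripper open.
Joint ranges: [-161.44, 161.44], [-28.35, 127.94], [-78.24, 83.42], [0, 140.83], [-78.03, 258.03], [13.02, 114.36], [-168.23, 168.23]. Speed limits (degrees/s): [147.25, 147.25, 180, 180, 180, 180, 180].

## Interface

Orientations are given as [roll, pitch, yaw] about the fixed x, y, z axes, in that order (R = Rz(yaw) Ry(pitch) Rx(roll)).
In Python, from station import sensors, optics, r gives the robot as it stands. The module is installed in compiled form; this text tells all that it offers.
- The arm moves only by the tool servo_tool, never from a script. Its argument "increments" is a list that holds one entry, the list of rows, each a list of 7 numbers: the turn, a rotation vector about the tool's x, y, z as a fraction of full scale, then the shift along the tool's x, y, z as a fraction of full scale, then the closure, from 0 (fully open) to 1 (shut). In form: [[[ax, ay, az, dx, dy, dz, fingers], ...]]. A call has 1 to 10 rows; each row is the pose to reach, as a shift and turn from the pose commanded when the call began, along the tool's axes at that moment; what a row does not reach only later rows make up. Full scale, the value 1, is 0.25 m for a shift and 120 degrees for a turn. A row lasts 1/10 s, in which the tool goes at most 50 mm and 8.59 degrees, less where a joint would pass 70% of its speed; a pose out of reach is approached as far as the arm can. A call with a number of a shift or a turn outside -1 to 1 is refused whole. A call with a gripper value outside its range is refused whole. The fingers move at their own pace and stop on an object; "newtons" is the grip in N (left out, the last holds). Time passes only in rows, so rows that repeat a pose let the fingers close. It gives the time, the measured TCP pose, the force, the opening and the grip force at its end, in the units of the state.
- sensors.read_state(): the state, without advancing time (a new reading comes with each control period).
- optics.camera(name): name is "scene" or "side" or "wrist"; returns a dict with "img" (420x560x3 uint8, blue, green, red), "mtx" (3x3 intrinsics, pixels), "R" (3x3) and "t" (3): a world point X has camera coordinates R X + t; the wrist camera has in their place "mount" (4x4, takes a point from camera to tool coordinates, whose origin is the TCP and whose axes are the flange's). Camera axes: x right, y down, z forward; pixel columns grow to the right and rows downward; lengths in mm; the calibration is good to about 2 mm. The wrist camera is an equidistant fisheye: a pixel r from the principal point sees the ray r / f radians off the axis. A picture is of the moment at which its call begins: read the wrist's pose just before it. There is no depth.
- r.hand_in(): hands the job in; it is judged then, once.
Trained networks look in the newest picture that a camera, given by its name, has taken for a name from the list of things; names that differ only in an ending like _2 or _b are one class to them, and where a whole thing is asked for, a point or a joint stands for the part that bears it (a point fixed in the world has none). Each returns a list of dicts, best first, with "confidence" (0 to 1); they miss things now and then, are a little off and sometimes report something else, mostly with a low value. They report only what shows in the picture. A call takes as long as a camera call.
- optics.look_for(camera, label): "rect" ([left, top, width, height] in pixels, round what is visible of it).
The state is a dict: "t": time; "joint_positions": joint angles; "dq": joint speeds; "effort": joint torques, N m; "ee_pos": TCP position; "eef_rot": TCP orientation; "force": force on the tool from outside, world axes, zero at the start; "moment": the same for the moment, N m; "opening": finger opening in mm; "finger_force": force on a finger pad.
Only numpy, scipy, OpenCV 4.12 (cv2) and the standard library are available. Lean on these libraries where they do the work, as an engineer would, in place of code of your own. Each camera call takes 0.05 s, during which the arm holds its last target. There are 200 camera calls.

## Working session

There is one attempt and no reset: what is moved stays moved. The work goes in short steps, Python scripts to look and compute and a tool call to move; the robot and the scene stay as the last step left them, time stands still between calls to the robot, and variables do not carry over. Pictures are saved under pics/ and viewed, at most 12 in all, crops included, and the job is handed in when it is done.

Besides the shell and the picture viewer there is one more tool, called after "Request:" in YAML: its name, and indented under it one key for each argument. servo_tool: Moves the arm, as the interface text tells. Its arguments: {"type":"object","properties":{"increments":{"type":"array","items":{"type":"array","items":{"type":"array","items":{"type":"number"}}}},"newtons":{"type":"number"}},"required":["increments"]}

```bash
mkdir -p pics; python3 - <<'E'
from station import sensors, optics, r
import cv2,numpy as np
s=sensors.read_state();print(s)
for c in ("scene","side"):
    d=optics.camera(c);cv2.imwrite(f"pics/{c}0.png",d["img"]);print(c,d["mtx"].tolist(),np.round(d["R"],4).tolist(),d["t"])
    for n in ("case","sash_bar","tray","mat","neighbour","ribbon","tube","reel"):
        print(n,[(np.round(q["rect"]).tolist(),round(q["confidence"],2)) for q in optics.look_for(c,n)[:2]])
E
```

```text
{'t': 0.0, 'joint_positions': array([69.4425312 , 22.87069425,  2.57948257, 88.11343005, -1.07025911,
       69.15037774, -2.90415866]), 'dq': array([-0.08721542, -0.05993113, -0.06071416, -0.11014146,  0.10196583,
       -0.07519029, -0.00138679]), 'effort': array([-4.73812124e-04, -4.75129545e+01,  1.36432093e+00, -2.54224491e+01,
        1.15010809e-02,  9.52891860e-03, -1.08628234e-05]), 'ee_pos': array([ 166.83496347, -627.57307092,  230.28280104]), 'eef_rot': array([-1.79889932e+02,  8.38966348e-03,  1.48934906e+01]), 'force': array([-0.76388656, -0.19589674,  0.04974631]), 'moment': array([-0.01441556,  0.00458839, -0.033002  ]), 'finger_force': 0.0, 'opening': 85.69132797199255}
scene [[468.0500937588627, 0.0, 280.63414245382836], [0.0, 468.0500937588627, 212.71752755337465], [0.0, 0.0, 1.0]] [[0.5526, 0.8332, -0.0214], [0.5571, -0.3884, -0.734], [-0.6199, 0.3937, -0.6788]] [-183.2941546  -231.22442041 1464.14037952]
case []
sash_bar [([353.0, 143.0, 51.0, 76.0], 0.78)]
tray [([146.0, 241.0, 74.0, 73.0], 0.88)]
mat []
neighbour [([338.0, 191.0, 33.0, 20.0], 0.72)]
ribbon [([235.0, 297.0, 47.0, 42.0], 0.59)]
tube [([123.0, 284.0, 35.0, 51.0], 0.63)]
reel [([358.0, 146.0, 5.0, 11.0], 0.51)]
side [[412.8157146553408, 0.0, 279.33100875970973], [0.0, 412.8157146553408, 205.8281611326383], [0.0, 0.0, 1.0]] [[-0.899, -0.4378, -0.0127], [-0.2163, 0.469, -0.8563], [0.3808, -0.7671, -0.5163]] [397.22562293 239.83275033 930.94096265]
case [([126.0, 197.0, 162.0, 154.0], 0.59), ([292.0, 174.0, 72.0, 33.0], 0.2)]
sash_bar [([186.0, 214.0, 62.0, 59.0], 0.66)]
tray [([292.0, 177.0, 74.0, 30.0], 0.68), ([181.0, 213.0, 70.0, 57.0], 0.22)]
mat []
neighbour [([246.0, 186.0, 27.0, 24.0], 0.73)]
ribbon [([249.0, 186.0, 22.0, 23.0], 0.7), ([257.0, 321.0, 22.0, 32.0], 0.25)]
tube [([314.0, 150.0, 8.0, 28.0], 0.82)]
reel []
```

```bash
python3 - <<'E'
import cv2
for c,(x,y,w,h) in {"scene":(110,110,330,247),"side":(110,130,280,235)}.items():
    i=cv2.imread(f"pics/{c}0.png")[y:y+h,x:x+w];cv2.imwrite(f"pics/{c}0c.png",cv2.resize(i,None,fx=2.4,fy=2.4,interpolation=cv2.INTER_CUBIC))
E
```

```text
(no output)
```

View pics/scene0c.png

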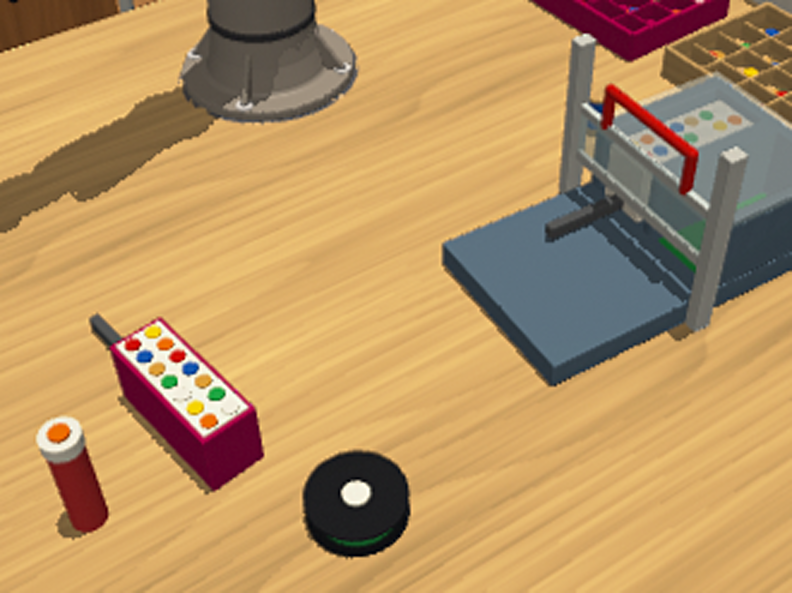

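View pics/side0c.png

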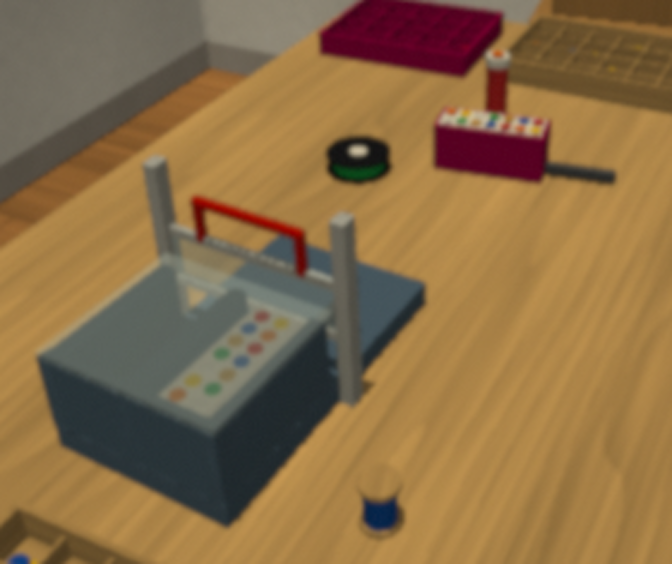

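The scene view shows the tray at left (crop px 115–260, 318–490, nose lower right), with tube and ribbon beside it. The case is at right with the empty bay on the −y side. The side view shows the case from behind, posts at (157,162) and (342,220), and the reel at (381,510). I'll fit the poses, with z free, to these corners.

```bash
cat > h.py <<'E'
import numpy as np, cv2
from scipy.optimize import least_squares
from station import sensors, optics, r
def px(d,X): 
    c=X@d["R"].T+d["t"]; p=c@d["mtx"].T; return p[:,:2]/p[:,2:]
def T(p,X):
    c,s=np.cos(p[2]),np.sin(p[2]); return X@np.array([[c,-s,0],[s,c,0],[0,0,1]]).T+[p[0],p[1],p[3]]
def fit(obs,p0):
    f=lambda p:np.concatenate([(px(d,T(p,np.array([o[0] for o in L],float)))-np.array([o[1] for o in L])).ravel() for d,L in obs])
    q=least_squares(f,p0,loss='soft_l1'); return q.x,f(q.x).reshape(-1,2)
E
python3 - <<'E'
from h import *
sc,si=optics.camera("scene"),optics.camera("side")
A=lambda L:[(X,(u/2.4+110-.3,v/2.4+110-.3)) for X,(u,v) in L]
B=lambda L:[(X,(u/2.4+110-.3,v/2.4+130-.3)) for X,(u,v) in L]
case=[(sc,A([((-170,100,30),(443,247)),((-170,-100,30),(553,370)),((-170,-100,0),(553,385)),((0,108,215),(583,42)),((0,-108,215),(735,157)),((0,54,168),(610,92)),((0,-54,168),(690,158))])),
 (si,B([((0,-108,215),(157,162)),((0,108,215),(342,220)),((0,-54,168),(199,203)),((0,54,168),(301,237)),((-170,100,30),(424,287)),((185,100,0),(228,523))]))]
tray=[(sc,A([((75,28,70),(255,408)),((75,-28,70),(203,437)),((-75,-28,70),(113,347)),((-75,28,70),(160,318)),((75,-28,0),(210,491)),((75,28,0),(263,457)),((-170,0,20),(97,318))])),
 (si,B([((75,28,70),(436,126)),((-75,28,70),(543,152)),((75,28,0),(435,170)),((-75,28,0),(543,181)),((-75,-28,70),(550,121)),((75,-28,70),(446,107)),((-170,0,11),(613,176))]))]
def best(o):
    return min((fit(o,[300,-400,a,0]) for a in np.arange(0,6.28,.7)),key=lambda q:np.abs(q[1]).sum())
for n,o in (("case",case),("tray",tray)):
    p,e=best(o);print(n,p[:2].round(1),np.degrees(p[2])%360,p[3].round(1));print(e.round(1).tolist())
for n,z,a,b in (("tube",117,(60,433),(498,53)),("ribbon",26,(356,492),(358,150)),("reel",25,(597,125),(381,505))):
    p,e=fit([(sc,A([((0,0,z),a)])),(si,B([((0,0,z),b)]))],[300,-400,0,0]);print(n,p.round(1),e.round(1).tolist())
E
```

```text
case [541.2 137.1] 86.66880103297257 1.4
[[-0.7, -1.3], [0.5, -0.5], [-0.4, 2.1], [0.4, -1.0], [0.1, -0.8], [1.3, 5.8], [-1.7, 2.7], [-1.0, -1.8], [-0.2, -2.3], [2.0, 3.9], [-2.5, 2.1], [0.7, -3.3], [0.6, 1.0]]
tray [ 475.4 -336.9] 8.344377614834684 -0.7
[[0.5, 0.1], [-0.5, 2.9], [-2.0, -0.4], [0.4, -1.0], [1.5, 1.0], [0.9, 0.3], [-1.4, -1.8], [-0.7, -0.4], [0.7, -4.9], [-0.3, 0.0], [-0.6, 2.1], [1.1, 0.0], [-0.2, 0.0], [1.5, 1.2]]
tube [ 5.171e+02 -4.519e+02  0.000e+00  3.000e-01] [[-0.2, -0.1], [-0.3, 0.2]]
ribbon [ 641.8 -259.3   -3.6    2.7] [[0.1, 0.1], [0.2, -0.1]]
reel [342.4 258.6   0.  -16.2] [[-1.0, -0.2], [-0.6, 0.1]]
```

```bash
cat >> h.py <<'E'
from scipy.spatial.transform import Rotation as Ro
def inc(xyz,yaw,frm=None):
    s=sensors.read_state(); p,e=frm or (s["ee_pos"],s["eef_rot"])
    R=Ro.from_euler('xyz',e,degrees=True); G=Ro.from_euler('xyz',[180,0,yaw],degrees=True)
    d=R.inv().apply(np.array(xyz)-p)/250; t=(R.inv()*G).as_rotvec(degrees=True)
    print("turn",(t/120).round(4),"shift",d.round(4),"rows>=",round(max(np.linalg.norm(d)*5,np.linalg.norm(t)/8.59),1))
E
python3 - <<'E'
from h import *
inc([355,-430,330],-3.3)
inc([450,-230,330],-3.3,([355,-430,330],[180,0,-3.3]))
inc([490,0,330],-3.3,([450,-230,330],[180,0,-3.3]))
inc([541,137,280],-3.3,([490,0,330],[180,0,-3.3]))
E
```

```text
turn [ 0.     -0.      0.1516] shift [ 0.9303 -0.573  -0.3946] rows>= 5.8
turn [0. 0. 0.] shift [ 0.3333 -0.8205 -0.    ] rows>= 4.4
turn [0. 0. 0.] shift [ 0.1068 -0.9277 -0.    ] rows>= 4.7
turn [0. 0. 0.] shift [ 0.1721 -0.5588  0.2   ] rows>= 3.1
```

Request:
servo_tool:
  increments:
    - [[0,0,0.15,0.93,-0.57,-0.4,0],[0,0,0.15,0.93,-0.57,-0.4,0],[0,0,0.15,0.93,-0.57,-0.4,0],[0,0,0.15,0.93,-0.57,-0.4,0],[0,0,0.15,0.93,-0.57,-0.4,0],[0,0,0.15,0.93,-0.57,-0.4,0],[0,0,0.15,0.93,-0.57,-0.4,0],[0,0,0.15,0.93,-0.57,-0.4,0],[0,0,0.15,0.93,-0.57,-0.4,0],[0,0,0.15,0.93,-0.57,-0.4,0]]
  newtons: 60

```text
t: 2.0
ee_pos: [353.4, -431.9, 330.6]
eef_rot: [-180.0, 0.1, -3.3]
force: [-0.1, 0.0, 0.7]
opening: 85.2
finger_force: 0.0
```

Request:
servo_tool:
  increments:
    - [[0,0,0,0.33,-0.82,0,0],[0,0,0,0.33,-0.82,0,0],[0,0,0,0.33,-0.82,0,0],[0,0,0,0.33,-0.82,0,0],[0,0,0,0.33,-0.82,0,0],[0,0,0,0.33,-0.82,0,0],[0,0,0,0.33,-0.82,0,0],[0,0,0,0.33,-0.82,0,0],[0,0,0,0.33,-0.82,0,0]]

```text
t: 2.9
ee_pos: [447.7, -232.5, 331.1]
eef_rot: [180.0, 0.0, -3.3]
force: [0.3, -0.0, 0.8]
opening: 85.5
finger_force: 0.0
```

Request:
servo_tool:
  increments:
    - [[0,0,0,0.11,-0.93,0,0],[0,0,0,0.11,-0.93,0,0],[0,0,0,0.11,-0.93,0,0],[0,0,0,0.11,-0.93,0,0],[0,0,0,0.11,-0.93,0,0],[0,0,0,0.11,-0.93,0,0],[0,0,0,0.11,-0.93,0,0],[0,0,0,0.11,-0.93,0,0],[0,0,0,0.11,-0.93,0,0]]

```text
t: 3.8
ee_pos: [488.6, -2.0, 331.1]
eef_rot: [180.0, 0.0, -3.3]
force: [0.3, 0.0, 0.1]
opening: 85.2
finger_force: 0.0
```

```bash
cat >> h.py <<'E'
import pickle
def wrist(name):
    s=sensors.read_state(); d=optics.camera("wrist"); cv2.imwrite(f"pics/{name}.png",d["img"])
    d["p"]=s["ee_pos"];d["Rt"]=Ro.from_euler('xyz',s["eef_rot"],degrees=True).as_matrix(); pickle.dump(d,open(name+".pkl","wb")); return d
def wpx(d,X):
    M=d["mount"]; c=((np.atleast_2d(X)-d["p"])@d["Rt"]-M[:3,3])@M[:3,:3]
    th=np.arctan2(np.hypot(c[:,0],c[:,1]),c[:,2]); u=c[:,:2]/np.hypot(c[:,0],c[:,1])[:,None]
    return u*th[:,None]*d["mtx"][0,0]+d["mtx"][:2,2]
def wfit(obs,p0,free=(0,1,2,3)):
    free=list(free); p0=np.array(p0,float)
    def f(q):
        p=p0.copy();p[free]=q
        return np.concatenate([(wpx(d,T(p,np.array([o[0] for o in L],float)))-np.array([o[1] for o in L])).ravel() for d,L in obs])
    q=least_squares(f,p0[free],loss='soft_l1'); p=p0.copy();p[free]=q.x; return p,f(q.x).reshape(-1,2)
E
python3 - <<'E'
from h import *
d=wrist("w0");print(d["mtx"].tolist(),d["mount"].round(3).tolist())
cs=[541.2,137.1,np.radians(86.67),0]
print(wpx(d,T(cs,np.array([[0,54,168],[0,-54,168],[0,108,215],[0,-108,215],[-170,100,30],[-170,-100,30.]]))).round(0).tolist())
E
```

```text
[[325.19226210127806, 0.0, 278.87174025614615], [0.0, 325.19226210127806, 209.2466049201633], [0.0, 0.0, 1.0]] [[0.001, -0.957, -0.291, 73.399], [1.0, 0.0, 0.001, 0.315], [-0.001, -0.291, 0.957, -142.534], [0.0, 0.0, 0.0, 1.0]]
[[141.0, 200.0], [134.0, 94.0], [130.0, 267.0], [112.0, 33.0], [298.0, 205.0], [299.0, 62.0]]
```

View pics/w0.png

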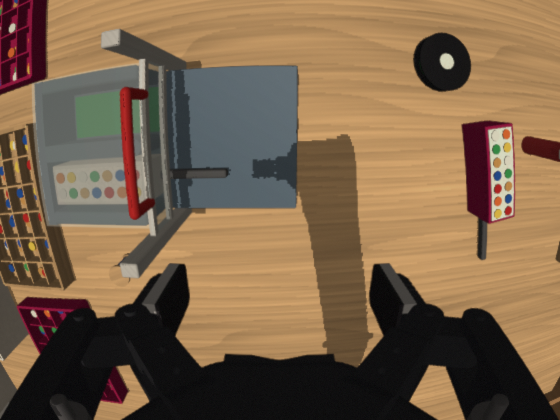

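The wrist view shows the bar from (127,90) to (136,215), post tops at (109,39) and (130,270), and ledge front corners at (297,66) and (297,208). I'll do a joint refit with the bar height free.

```bash
python3 - <<'E'
from h import *
sc,si=optics.camera("scene"),optics.camera("side"); w=pickle.load(open("w0.pkl","rb"))
A=lambda L:[(X,(u/2.4+109.7,v/2.4+109.7)) for X,(u,v) in L]
B=lambda L:[(X,(u/2.4+109.7,v/2.4+129.7)) for X,(u,v) in L]
def multi(obs,p0):
    f=lambda p:np.concatenate([(g(d,T(p,np.array([o[0] for o in L],float)))-np.array([o[1] for o in L])).ravel()*k for g,d,L,k in obs])
    q=least_squares(f,p0,loss='soft_l1');return q.x,f(q.x).reshape(-1,2).round(1).tolist()
S=A([((-170,100,30),(443,247)),((-170,-100,30),(553,370)),((0,108,215),(583,42)),((0,-108,215),(735,157))])
D=B([((0,-108,215),(157,162)),((0,108,215),(342,220)),((-170,100,30),(424,287)),((185,100,0),(228,523))])
W=[((-170,100,30),(297,208)),((-170,-100,30),(297,66)),((0,108,215),(130,270)),((0,-108,215),(109,39))]
p,e=multi([(px,sc,S,1),(px,si,D,1),(wpx,w,W,1)],[541,137,1.51,0]);print("case",p[:2].round(1),np.degrees(p[2]),p[3],e)
S=A([((0,58,0),(608,90)),((0,-58,0),(690,156))]);D=B([((0,-58,0),(197,202)),((0,58,0),(303,237))]);W=[((0,58,0),(134,214)),((0,-58,0),(127,91))]
q,e=multi([(px,sc,S,1),(px,si,D,1),(wpx,w,W,1)],[541,137,1.51,168]);print("bar",q[:2].round(1),np.degrees(q[2]),q[3],e)
W=[((75,28,70),(486,124)),((75,-28,70),(512,122)),((-75,28,70),(489,221)),((-75,-28,70),(514,214)),((75,28,0),(464,125)),((-75,28,0),(473,213)),((-170,0,20),(483,258))]
p,e=multi([(wpx,w,W,1)],[475,-337,.146,0]);print("tray",p[:2].round(1),np.degrees(p[2]),p[3],e)
E
```

```text
case [537.1 140.2] 86.67958737285595 -2.57581983641249 [[-0.6, -1.5], [0.3, -1.0], [0.2, -0.8], [-0.5, -0.8], [-0.2, 0.6], [0.9, 0.5], [1.6, -1.0], [1.6, 4.2], [-1.2, -0.6], [0.0, -1.1], [-0.3, -0.3], [1.5, -0.8]]
bar [537.5 139.4] 85.98234620834515 181.82326801678246 [[1.6, 0.3], [-0.3, -1.1], [1.8, 0.1], [-1.6, -1.0], [0.4, -2.9], [-0.2, 2.9]]
tray [ 474.8 -346.9] 7.979887460823658 -10.934357704542698 [[0.2, 1.8], [1.3, 0.6], [-0.2, 0.4], [0.4, 0.5], [-1.5, -2.0], [-5.8, -4.5], [0.7, -0.7]]
```

Request:
servo_tool:
  increments:
    - [[0,0,0,0.164,-0.578,0.344,0],[0,0,0,0.164,-0.578,0.344,0],[0,0,0,0.164,-0.578,0.344,0],[0,0,0,0.164,-0.578,0.344,0],[0,0,0,0.164,-0.578,0.344,0],[0,0,0,0.164,-0.578,0.344,0],[0,0,0,0.164,-0.578,0.344,0],[0,0,0,0.164,-0.578,0.344,0]]

```text
t: 4.75
ee_pos: [538.0, 140.5, 246.2]
eef_rot: [180.0, -0.1, -3.3]
force: [0.1, 0.4, -0.7]
opening: 85.4
finger_force: 0.0
```

```bash
python3 - <<'E'
from h import *
d=wrist("w1");print(d["p"].round(1))
h=cv2.cvtColor(d["img"],cv2.COLOR_BGR2HSV)
m=cv2.inRange(h,(0,170,70),(8,255,255))|cv2.inRange(h,(176,170,70),(180,255,255))
n,l,st,c=cv2.connectedComponentsWithStats(m);i=1+np.argsort(-st[1:,4])[:3];print(st[i].tolist(),c[i].round(0).tolist())
k=i[0];ys,xs=np.where(l==k);lo=[(y,xs[ys==y].min(),xs[ys==y].max()) for y in range(ys.min(),ys.max(),12)];print([tuple(int(v) for v in a) for a in lo])
for z in (168,174,182):print(z,wpx(d,T([537.5,139.8,np.radians(86.5),0],np.array([[0,60,z],[0,0,z],[0,-60,z]]))).round(0).tolist())
E
```

```text
[538.  140.5 246.2]
[[270, 126, 18, 182, 2982], [14, 173, 9, 11, 82], [61, 192, 8, 13, 79]] [[278.0, 214.0], [18.0, 178.0], [65.0, 198.0]]
[(126, 277, 280), (138, 270, 287), (150, 270, 287), (162, 270, 287), (174, 270, 287), (186, 270, 287), (198, 270, 287), (210, 271, 286), (222, 270, 286), (234, 271, 286), (246, 271, 286), (258, 271, 286), (270, 271, 286), (282, 271, 286), (294, 271, 285), (306, 273, 283)]
168 [[279.0, 291.0], [279.0, 218.0], [279.0, 134.0]]
174 [[279.0, 295.0], [279.0, 221.0], [279.0, 134.0]]
182 [[279.0, 300.0], [279.0, 225.0], [279.0, 135.0]]
```

View pics/w1.png

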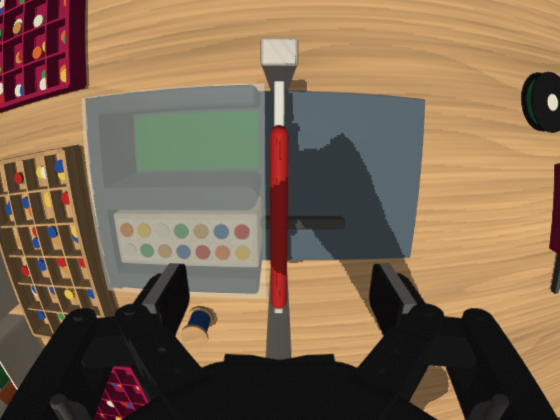

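The bar runs straight at column 278.5, rows 126–308, and is centred between the fingers and aligned with them. I'll descend and grip it.

Request:
servo_tool:
  increments:
    - [[0,0,0,0,0,0.2,0],[0,0,0,0,0,0.36,0],[0,0,0,0,0,0.36,0],[0,0,0,0,0,0.36,0],[0,0,0,0,0,0.36,1],[0,0,0,0,0,0.36,1],[0,0,0,0,0,0.36,1],[0,0,0,0,0,0.36,1],[0,0,0,0,0,0.36,1],[0,0,0,0,0,0.36,1]]
  newtons: 60

```text
t: 5.8
ee_pos: [537.6, 140.8, 155.6]
eef_rot: [179.9, -0.0, -3.2]
force: [-0.9, -3.1, 3.5]
opening: 10.4
finger_force: 58.3
```

Request:
servo_tool:
  increments:
    - [[0,0,0,0,0,0,1],[0,0,0,0,0,0,1],[0,0,0,0,0,0,1],[0,0,0,0,0,0,1],[0,0,0,0,0,0,1]]

```text
t: 6.3
ee_pos: [537.6, 140.8, 155.2]
eef_rot: [179.9, 0.0, -3.2]
force: [-1.7, -6.1, 3.5]
opening: 9.8
finger_force: 58.4
```

Request:
servo_tool:
  increments:
    - [[0,0,0,0,0,-0.05,1],[0,0,0,0,0,-0.1,1],[0,0,0,0,0,-0.15,1],[0,0,0,0,0,-0.2,1],[0,0,0,0,0,-0.25,1],[0,0,0,0,0,-0.3,1],[0,0,0,0,0,-0.34,1],[0,0,0,0,0,-0.37,1],[0,0,0,0,0,-0.38,1],[0,0,0,0,0,-0.38,1]]

```text
t: 7.3
ee_pos: [537.3, 140.8, 242.0]
eef_rot: [180.0, 0.2, -3.1]
force: [13.6, 0.6, -35.4]
opening: 9.9
finger_force: 62.6
```

Request:
servo_tool:
  increments:
    - [[0,0,0,0,0,0.03,1],[0,0,0,0,0,0.03,1],[0,0,0,0,0,0.03,0],[0,0,0,0,0,0.03,0],[0,0,0,0,0,0.03,0],[0,0,0,0,0,0.03,0],[0,0,0,0,0,0.03,0],[0,0,0,0,0,-0.17,0],[0,0,0,0,0,-0.3,0],[0,0,0,0,0,-0.3,0]]

```text
t: 8.3
ee_pos: [540.0, 143.8, 330.9]
eef_rot: [-179.8, -0.6, -3.1]
force: [1.3, -0.2, 0.5]
opening: 85.9
finger_force: 0.0
```

```bash
python3 - <<'E'
from h import *
s=sensors.read_state();print(s["ee_pos"],s["force"],s["opening"],s["joint_positions"].round(0))
d=optics.camera("scene");i=d["img"][90:260,300:440];
e=optics.camera("side")["img"][130:365,110:390]
o=np.zeros((560,720,3),np.uint8);a=cv2.resize(i,None,fx=2.2,fy=2.2);b=cv2.resize(e,None,fx=1.4,fy=1.4);o[:a.shape[0],:a.shape[1]]=a;o[:b.shape[0],310:310+b.shape[1]]=b;cv2.imwrite("pics/up.png",o)
inc([475,-150,330],8.2)
inc([474,-320,250],8.2,([475,-150,330],[180,0,8.2]))
E
```

```text
[539.97795846 143.78513364 330.92480564] [ 1.30297055 -0.18926162  0.54326795] 85.86103682304285 [   7.   11.  -31.   92.    6.   78. -118.]
turn [-0.0001 -0.0009 -0.0942] shift [-0.187   1.1819 -0.0165] rows>= 6.0
turn [0. 0. 0.] shift [-0.1009  0.6725  0.32  ] rows>= 3.8
```

View pics/up.png

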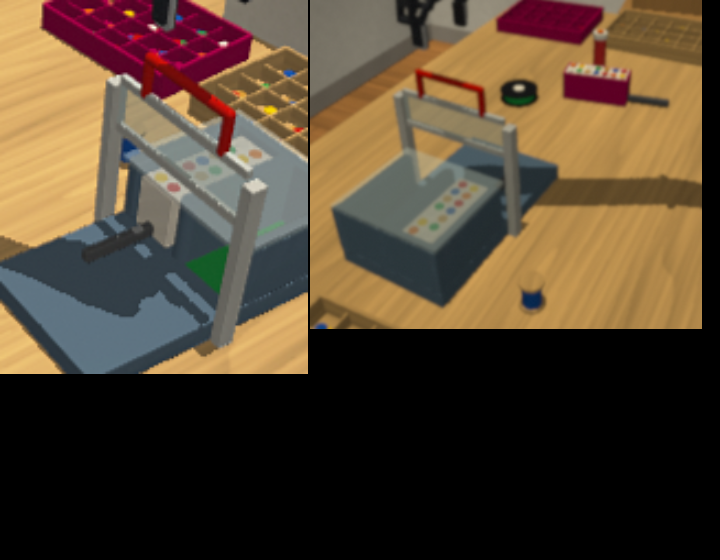

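The sash is up: the red bar stands well above the post tops and the panel's lower edge is high. Next is the tray.

Request:
servo_tool:
  increments:
    - [[0,0,-0.094,-0.15,0.95,0,0],[0,0,-0.094,-0.15,0.95,0,0],[0,0,-0.094,-0.15,0.95,0,0],[0,0,-0.094,-0.15,0.95,0,0],[0,0,-0.094,-0.15,0.95,0,0],[0,0,-0.094,-0.15,0.95,0,0],[0,0,-0.094,-0.15,0.95,0,0],[0,0,-0.094,-0.15,0.95,0,0]]

```text
t: 9.2
ee_pos: [486.9, -91.4, 324.4]
eef_rot: [-179.9, 0.1, 8.3]
force: [-0.4, 0.8, 0.1]
opening: 85.4
finger_force: 0.0
```

Request:
servo_tool:
  increments:
    - [[0,0,0,-0.14,0.82,0.1,0],[0,0,0,-0.14,0.82,0.2,0],[0,0,0,-0.14,0.82,0.32,0],[0,0,0,-0.14,0.82,0.32,0],[0,0,0,-0.14,0.82,0.32,0],[0,0,0,-0.14,0.82,0.32,0],[0,0,0,-0.14,0.82,0.32,0],[0,0,0,-0.14,0.82,0.32,0]]

```text
t: 10.0
ee_pos: [483.2, -298.2, 246.0]
eef_rot: [-180.0, -0.1, 8.4]
force: [0.5, 0.8, -0.8]
opening: 85.5
finger_force: 0.0
```

```bash
python3 - <<'E'
from h import *
d=wrist("w2");print(d["p"].round(1))
print(wpx(d,T([475,-338,np.radians(8.2),0],np.array([[75,28,70],[75,-28,70],[-75,-28,70],[-75,28,70],[-170,0,20.]]))).round(0).tolist())
E
```

```text
[ 483.2 -298.2  246. ]
[[289.0, 126.0], [346.0, 127.0], [338.0, 266.0], [287.0, 267.0], [306.0, 311.0]]
```

View pics/w2.png

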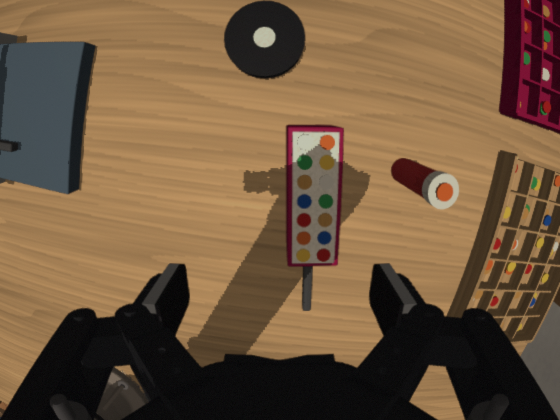

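The tray top corners are at (287,126), (343,127), (337,265) and (288,265), within 3 px of the prediction. I'll refine from these.

```bash
python3 - <<'E'
from h import *
w=pickle.load(open("w2.pkl","rb"))
L=[((75,28,70),(287,126)),((75,-28,70),(343,127)),((-75,-28,70),(337.5,265.5)),((-75,28,70),(288,265.5)),((-170,0,20),(306,310))]
for fr in ((0,1,2),(0,1,2,3)):
    p,e=wfit([(w,L)],[475,-338,.143,0],fr);print(p[:2].round(1),np.degrees(p[2]).round(2),p[3].round(1),e.round(1).tolist())
p,_=wfit([(w,L)],[475,-338,.143,0],(0,1,2))
y=np.degrees(p[2]);inc([p[0],p[1],110],y);
E
```

```text
[ 475.3 -336.4] 8.9 0.0 [[-0.2, -0.3], [0.7, -0.7], [0.1, -0.1], [-1.0, 0.9], [0.4, 1.1]]
[ 474.7 -336.9] 8.9 -3.1 [[0.0, 0.3], [0.4, -0.1], [-0.2, -0.8], [-0.8, 0.2], [0.5, 0.2]]
turn [ 0.0001 -0.0008 -0.0041] shift [-0.054   0.1455  0.5449] rows>= 2.8
```

Request:
servo_tool:
  increments:
    - [[0,0,-0.004,-0.054,0.146,0.2,0],[0,0,-0.004,-0.054,0.146,0.4,0],[0,0,-0.004,-0.054,0.146,0.5,0],[0,0,-0.004,-0.054,0.146,0.6,0],[0,0,-0.004,-0.054,0.146,0.7,0],[0,0,-0.004,-0.054,0.146,0.8,0],[0,0,-0.004,-0.054,0.146,0.864,0],[0,0,-0.004,-0.054,0.146,0.864,0],[0,0,-0.004,-0.054,0.146,0.864,0],[0,0,-0.004,-0.054,0.146,0.864,0]]

```text
t: 11.05
ee_pos: [474.9, -339.0, 31.0]
eef_rot: [179.9, -0.1, 8.7]
force: [0.9, -0.6, 0.7]
opening: 85.4
finger_force: 0.0
```

Request:
servo_tool:
  increments:
    - [[0,0,0,0,0,0,1],[0,0,0,0,0,0,1],[0,0,0,0,0,0,1],[0,0,0,0,0,0,1],[0,0,0,0,0,0,1],[0,0,0,0,0,0,1],[0,0,0,0,0,0,1],[0,0,0,0,0,0,1]]
  newtons: 60

```text
t: 11.85
ee_pos: [474.1, -338.8, 30.4]
eef_rot: [180.0, -0.1, 8.7]
force: [-0.7, 2.4, 6.1]
opening: 55.0
finger_force: 65.6
```

Request:
servo_tool:
  increments:
    - [[0,0,0,0,0,-0.05,1],[0,0,0,0,0,-0.1,1],[0,0,0,0,0,-0.16,1],[0,0,0,0,0,-0.22,1],[0,0,0,0,0,-0.28,1],[0,0,0,0,0,-0.34,1],[0,0,0,0,0,-0.4,1],[0,0,0,0,0,-0.4,1]]

```text
t: 12.65
ee_pos: [475.1, -339.9, 132.3]
eef_rot: [179.8, -0.2, 8.6]
force: [1.1, 0.5, -3.0]
opening: 55.5
finger_force: 64.8
```

```bash
python3 - <<'E'
from h import *
cs=[537.3,140.2,np.radians(86.7),0]
g=T(cs,np.array([[-86,-46,0.],[95,-46,0],[-86,-46,30]]));print(g.round(1))
s=sensors.read_state();print(s["ee_pos"],s["eef_rot"],s["opening"],s["finger_force"],s["force"])
inc([520,-180,140],50)
inc([580,0,140],86.7,([520,-180,140],[180,0,50]))
inc([g[0,0],g[0,1],140],86.7,([580,0,140],[180,0,86.7]))
E
```

```text
[[578.3  51.7   0. ]
 [588.7 232.4   0. ]
 [578.3  51.7  30. ]]
[ 475.10933106 -339.91448815  132.25315587] [179.78687297  -0.22451636   8.64432426] 55.45782326360354 64.7629702091217 [ 1.05348592  0.48440223 -2.99208301]
turn [ 0.0024 -0.0011 -0.3446] shift [ 0.2738 -0.6053 -0.0322] rows>= 4.8
turn [ 0.      0.     -0.3058] shift [ 0.7058 -0.279  -0.    ] rows>= 4.3
turn [0. 0. 0.] shift [ 0.206  -0.0188 -0.    ] rows>= 1.0
```

Request:
servo_tool:
  increments:
    - [[0,0,-0.03,0.04,-0.1,-0.03,1],[0,0,-0.08,0.09,-0.2,-0.03,1],[0,0,-0.13,0.14,-0.31,-0.03,1],[0,0,-0.19,0.19,-0.42,-0.03,1],[0,0,-0.25,0.24,-0.53,-0.03,1],[0,0,-0.3,0.27,-0.6,-0.03,1],[0,0,-0.34,0.27,-0.6,-0.03,1],[0,0,-0.34,0.27,-0.6,-0.03,1]]

```text
t: 13.45
ee_pos: [517.3, -178.9, 136.3]
eef_rot: [-179.9, 0.0, 49.6]
force: [0.7, -0.1, -3.6]
opening: 55.2
finger_force: 64.8
```

Request:
servo_tool:
  increments:
    - [[0,0,-0.04,0.08,-0.03,0,1],[0,0,-0.09,0.18,-0.07,0,1],[0,0,-0.14,0.3,-0.12,0,1],[0,0,-0.19,0.42,-0.17,0,1],[0,0,-0.24,0.54,-0.22,0,1],[0,0,-0.28,0.64,-0.26,0,1],[0,0,-0.306,0.7,-0.28,0,1],[0,0,-0.306,0.7,-0.28,0,1],[0,0,-0.306,0.7,-0.28,0,1]]

```text
t: 14.35
ee_pos: [577.7, -3.7, 136.3]
eef_rot: [-179.9, 0.1, 86.0]
force: [-0.7, -0.2, -2.9]
opening: 55.2
finger_force: 64.8
```

```bash
python3 - <<'E'
from h import *
d=wrist("w3");print(d["p"].round(1),sensors.read_state()["eef_rot"],sensors.read_state()["opening"])
cs=[537.3,140.2,np.radians(86.7),0]
print(wpx(d,T(cs,np.array([[-170,100,30],[-170,-100,30.],[0,-108,215],[0,108,215],[20,-81,110],[-75,46,50],[22.5,-78,30],[22.5,-14,30]]))).round(0).tolist())
inc([578.3,51.7,140],86.7)
E
```

```text
[577.7  -3.7 136.3] [-1.79927456e+02  1.18496118e-01  8.59509098e+01] 55.688430351455835
[[116.0, 239.0], [342.0, 239.0], [500.0, -108.0], [-108.0, 10.0], [338.0, -41.0], [150.0, 129.0], [316.0, 0.0], [232.0, 2.0]]
turn [-0.0006  0.001  -0.0062] shift [ 0.2242 -0.0131 -0.0152] rows>= 1.1
```

View pics/w3.png

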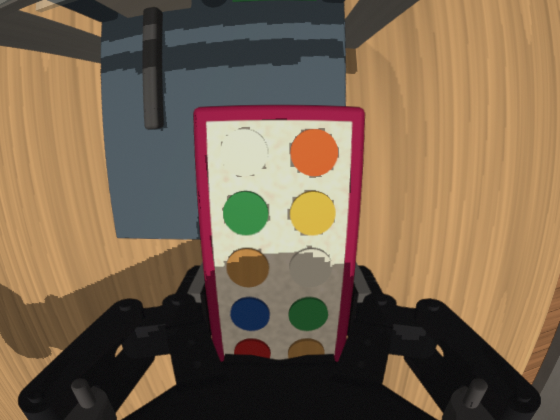

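The ledge corner (117,238) and neighbour handle tip (151,128) match the prediction within 1 px, and the tray is held centred. I'll lower it partway, move it forward, then set it down.

Request:
servo_tool:
  increments:
    - [[0,0,-0.006,0,-0.013,0.1,1],[0,0,-0.006,0,-0.013,0.2,1],[0,0,-0.006,0.08,-0.013,0.22,1],[0,0,-0.006,0.16,-0.013,0.22,1],[0,0,-0.006,0.22,-0.013,0.22,1],[0,0,-0.006,0.224,-0.013,0.22,1],[0,0,-0.006,0.224,-0.013,0.25,1],[0,0,-0.006,0.224,-0.013,0.28,1],[0,0,-0.006,0.224,-0.013,0.295,1],[0,0,-0.006,0.224,-0.013,0.295,1]]

```text
t: 15.4
ee_pos: [577.8, 52.9, 61.9]
eef_rot: [-179.9, 0.1, 86.8]
force: [0.0, -0.0, -2.5]
opening: 55.5
finger_force: 64.7
```

Request:
servo_tool:
  increments:
    - [[0,0,0,0,0,0.01,1],[0,0,0,0,0,0.015,1],[0,0,0,0,0,0.015,1]]

```text
t: 15.7
ee_pos: [579.1, 53.7, 60.4]
eef_rot: [180.0, 0.1, 86.9]
force: [-2.6, -1.9, 5.0]
opening: 55.6
finger_force: 65.7
```

Request:
servo_tool:
  increments:
    - [[0,0,0,0,0,0,0],[0,0,0,0,0,0,0],[0,0,0,0,0,0,0],[0,0,0,0,0,0,0],[0,0,0,0,0,-0.1,0],[0,0,0,0,0,-0.25,0],[0,0,0,-0.2,0,-0.4,0],[0,0,0,-0.4,0,-0.5,0],[0,0,0,-0.6,0,-0.5,0],[0,0,0,-0.6,0,-0.5,0]]

```text
t: 16.7
ee_pos: [570.6, -103.0, 185.6]
eef_rot: [179.9, 0.3, 86.4]
force: [0.1, -0.6, -0.9]
opening: 85.5
finger_force: 0.0
```

```bash
python3 - <<'E'
from h import *
d=wrist("w4");print(d["p"].round(1))
print(wpx(d,T([579,53.5,np.radians(86.8),30],np.array([[75,28,70],[75,-28,70],[-75,-28,70],[-75,28,70],[-170,-6,20.],[-170,6,20]]))).round(0).tolist())
E
```

```text
[ 570.6 -103.   185.6]
[[240.0, -84.0], [315.0, -84.0], [319.0, 102.0], [238.0, 102.0], [286.0, 211.0], [272.0, 211.0]]
```

View pics/w4.png

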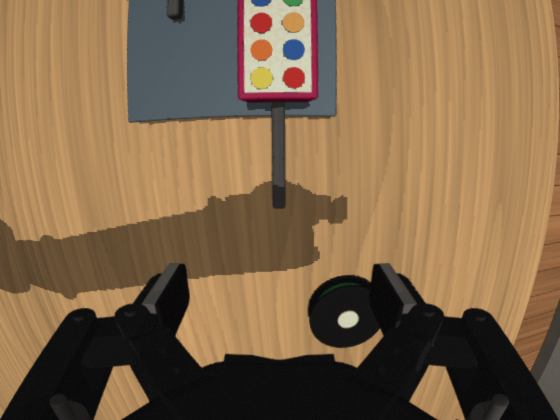

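The tray rests on the ledge with its handle pointing straight at the camera. The tip is at (279,208) and the tail edge at row 98, about 3 mm further in than predicted. Now I'll descend on the handle near its end.

Request:
servo_tool:
  increments:
    - [[0,0,-0.003,0.012,-0.002,0.18,0],[0,0,-0.003,0.012,-0.002,0.36,0],[0,0,-0.003,0.012,-0.002,0.48,0],[0,0,-0.003,0.012,-0.002,0.56,0],[0,0,-0.003,0.012,-0.002,0.6,0],[0,0,-0.003,0.012,-0.002,0.6,0],[0,0,-0.003,0.012,-0.002,0.6,0]]

```text
t: 17.45
ee_pos: [571.1, -92.2, 35.2]
eef_rot: [179.9, -0.0, 87.3]
force: [0.1, 0.9, 1.3]
opening: 85.5
finger_force: 0.0
```

Request:
servo_tool:
  increments:
    - [[0,0,0,0,0,0,1],[0,0,0,0,0,0,1],[0,0,0,0,0,0,1],[0,0,0,0,0,0,1],[0,0,0,0,0,0,1],[0,0,0,0,0,0,1],[0,0,0,0,0,0,1],[0,0,0,0,0,0,1]]
  newtons: 50

```text
t: 18.25
ee_pos: [570.8, -92.7, 34.7]
eef_rot: [179.9, 0.0, 87.2]
force: [0.7, 0.1, 2.6]
opening: 11.0
finger_force: 53.4
```

```bash
python3 - <<'E'
from h import *
d=wrist("w5");s=sensors.read_state();print(d["p"].round(1),s["eef_rot"],s["opening"],s["finger_force"],s["force"])
cs=[537.3,140.2,np.radians(86.7),0]
print(T(cs,np.array([[-5,-46,35],[-62,-46,35.]])).round(1))
print(wpx(d,T([579,56.5,np.radians(86.8),30],np.array([[-75,-28,70],[-75,28,70]]))).round(0).tolist())
cv2.imwrite("pics/w5c.png",d["img"][:300])
E
```

```text
[570.8 -92.7  34.7] [1.79929947e+02 1.16218480e-02 8.72391795e+01] 10.602632900209674 53.4019410610199 [ 0.92186601 -0.46212534  3.43727995]
[[582.9 132.6  35. ]
 [579.7  75.7  35. ]]
[[398.0, 116.0], [169.0, 113.0]]
```

View pics/w5c.png

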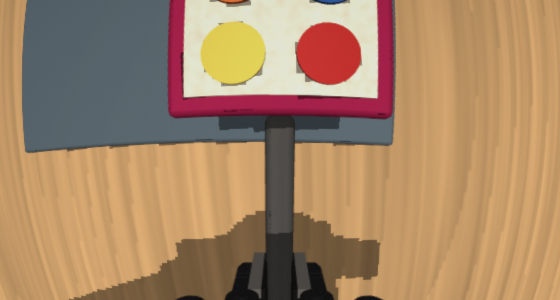

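Request:
servo_tool:
  increments:
    - [[0,0,0.001,0.03,0,0,1],[0,0,0.002,0.07,0,0,1],[0,0,0.003,0.12,0.001,0,1],[0,0,0.004,0.17,0.001,0,1],[0,0,0.004,0.22,0.001,0,1],[0,0,0.004,0.27,0.001,0,1],[0,0,0.004,0.32,0.002,0,1],[0,0,0.004,0.36,0.002,0,1],[0,0,0.004,0.38,0.002,0,1],[0,0,0.004,0.38,0.002,0,1]]

```text
t: 19.3
ee_pos: [575.2, 4.5, 34.3]
eef_rot: [180.0, -0.1, 86.9]
force: [0.4, -0.3, 3.0]
opening: 10.8
finger_force: 53.6
```

```bash
python3 - <<'E'
from h import *
d=wrist("w6");s=sensors.read_state();print(d["p"].round(1),s["eef_rot"],s["opening"],s["finger_force"],s["force"])
inc([580.2,84.6,s["ee_pos"][2]],86.7)
cs=[537.3,140.2,np.radians(86.7),0]
print(((d["p"]-[537.3,140.2,0])@np.array([[.0576,-.9983,0],[.9983,.0576,0],[0,0,1]])).round(1))
cv2.imwrite("pics/w6c.png",d["img"][:300])
E
```

```text
[575.2   4.5  34.3] [ 1.79997537e+02 -1.27782985e-01  8.68512072e+01] 10.42619205886324 53.582106828689575 [-1.2522239   0.42365282  4.06079365]
turn [ 0.     -0.0011  0.0013] shift [0.3212 0.0025 0.0007] rows>= 1.6
[-133.3  -45.6   34.3]
```

View pics/w6c.png

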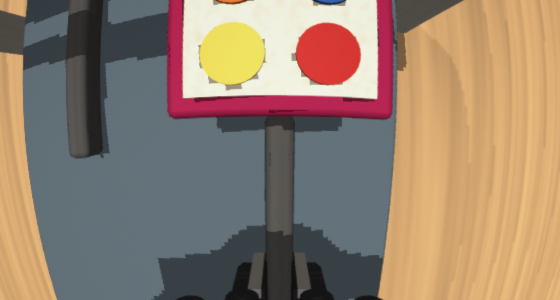

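The tray is following squarely, and its nose is already between the bay walls. I'll push on, slowing near the end.

Request:
servo_tool:
  increments:
    - [[0,0,0.001,0.03,0,0,1],[0,0,0.001,0.07,0,0,1],[0,0,0.001,0.12,0.001,0,1],[0,0,0.001,0.17,0.002,0,1],[0,0,0.001,0.22,0.002,0,1],[0,0,0.001,0.26,0.002,0,1],[0,0,0.001,0.28,0.002,0,1],[0,0,0.001,0.295,0.002,0,1],[0,0,0.001,0.305,0.002,0,1],[0,0,0.001,0.305,0.002,0,1]]

```text
t: 20.35
ee_pos: [580.1, 77.1, 34.4]
eef_rot: [-180.0, 0.1, 86.6]
force: [-0.6, -4.0, 6.8]
opening: 10.2
finger_force: 53.9
```

Request:
servo_tool:
  increments:
    - [[0,0,0,0.006,0,0,1],[0,0,0,0.012,0,0,1],[0,0,0,0.016,0,0,1],[0,0,0,0.016,0,0,1]]

```text
t: 20.75
ee_pos: [580.3, 80.4, 34.4]
eef_rot: [-180.0, 0.1, 86.6]
force: [-0.2, -5.4, 6.0]
opening: 10.5
finger_force: 54.0
```

Request:
servo_tool:
  increments:
    - [[0,0,0,0.006,0,0,1],[0,0,0,0.012,0,0,1],[0,0,0,0.012,0,0,1],[0,0,0,0.012,0,0,1]]

```text
t: 21.15
ee_pos: [580.5, 83.4, 34.3]
eef_rot: [-180.0, 0.1, 86.5]
force: [-0.4, -4.8, 6.7]
opening: 10.9
finger_force: 53.9
```

```bash
python3 - <<'E'
from h import *
d=wrist("w7");s=sensors.read_state();print(d["p"].round(1),s["force"])
for x0 in (90,95):
  print(wpx(d,T([537.3,140.2,np.radians(86.7),0],np.array([[x0-75,-74,100],[x0-75,-18,100],[x0-75,46,46.],[20,-11,30]]))).round(0).tolist())
cv2.imwrite("pics/w7c.png",d["img"][:300])
E
```

```text
[580.5  83.4  34.3] [-0.02001627 -4.74791739  6.09745211]
[[394.0, 136.0], [165.0, 137.0], [78.0, 136.0], [202.0, 114.0]]
[[395.0, 116.0], [164.0, 116.0], [77.0, 125.0], [202.0, 114.0]]
```

View pics/w7c.png

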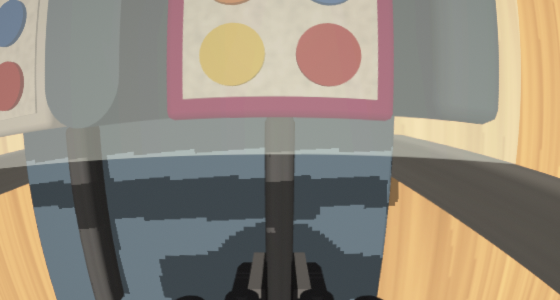

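The tail edge at row 118 puts the tray origin at about x=94.5, nearly home with no contact yet. I'll nudge it to the stop.

Request:
servo_tool:
  increments:
    - [[0,0,0,0.004,0,0,1],[0,0,0,0.006,0,0,1],[0,0,0,0.006,0,0,1],[0,0,0,0.006,0,0,1]]

```text
t: 21.6
ee_pos: [580.6, 84.4, 34.3]
eef_rot: [-180.0, 0.2, 86.5]
force: [-0.8, -6.0, 6.0]
opening: 10.6
finger_force: 53.9
```

Request:
servo_tool:
  increments:
    - [[0,0,0,0.004,0,0,1],[0,0,0,0.006,0,0,1],[0,0,0,0.006,0,0,1],[0,0,0,0.006,0,0,1]]

```text
t: 22.0
ee_pos: [580.6, 84.3, 34.3]
eef_rot: [-179.9, 0.3, 86.5]
force: [-0.3, -9.5, 8.3]
opening: 10.5
finger_force: 54.1
```

Request:
servo_tool:
  increments:
    - [[0,0,0,-0.01,0,0,1],[0,0,0,-0.01,0,0,0],[0,0,0,-0.01,0,0,0],[0,0,0,-0.01,0,0,0],[0,0,0,-0.01,0,0,0],[0,0,0,-0.01,0,0,0],[0,0,0,-0.1,0,-0.01,0],[0,0,0,-0.25,0,-0.02,0],[0,0,0,-0.35,0,-0.02,0],[0,0,0,-0.35,0,-0.02,0]]

```text
t: 23.0
ee_pos: [575.1, -4.7, 38.8]
eef_rot: [-179.9, 0.2, 86.2]
force: [-0.0, -0.0, 0.1]
opening: 85.2
finger_force: 0.0
```

Request:
servo_tool:
  increments:
    - [[0,0,0,0,0,-0.15,0],[0,0,0,0,0,-0.35,0],[0,0,0,0,0,-0.55,0],[0,0,0,0,0,-0.75,0],[0,0,0,0,0,-0.95,0],[0,0,0.07,0,0,-1,0],[0,0,0.14,0,0,-1,0],[0,0,0.21,0,0,-1,0],[0,0,0.28,0,0,-1,0],[0,0,0.35,0,0,-1,0]]

```text
t: 24.0
ee_pos: [575.4, 2.4, 289.3]
eef_rot: [-180.0, -0.0, 44.4]
force: [0.2, 0.2, -0.6]
opening: 85.6
finger_force: 0.0
```

```bash
python3 - <<'E'
from h import *
s=sensors.read_state();print(s["ee_pos"],s["eef_rot"],s["force"])
inc([537.5,140,340],-3.3)
E
```

```text
[575.38160173   2.35818396 289.25069313] [-1.79983154e+02 -1.93506944e-02  4.43982364e+01] [ 0.23925341  0.17559178 -0.63111788]
turn [-2.000e-04 -1.000e-04  3.975e-01] shift [ 0.277  -0.4995 -0.2028] rows>= 5.6
```

Request:
servo_tool:
  increments:
    - [[0,0,0.07,0,0,-0.203,0],[0,0,0.14,0.05,-0.1,-0.203,0],[0,0,0.21,0.12,-0.2,-0.203,0],[0,0,0.28,0.2,-0.35,-0.203,0],[0,0,0.35,0.277,-0.5,-0.203,0],[0,0,0.398,0.277,-0.5,-0.203,0],[0,0,0.398,0.277,-0.5,-0.203,0],[0,0,0.398,0.277,-0.5,-0.203,0],[0,0,0.398,0.277,-0.5,-0.203,0]]

```text
t: 24.9
ee_pos: [537.3, 137.5, 339.8]
eef_rot: [180.0, 0.0, -3.1]
force: [-0.7, 0.2, 0.7]
opening: 85.4
finger_force: 0.0
```

```bash
python3 - <<'E'
from h import *
d=wrist("w8");s=sensors.read_state();print(s["ee_pos"],s["eef_rot"],s["force"])
h=cv2.cvtColor(d["img"],cv2.COLOR_BGR2HSV)
m=cv2.inRange(h,(0,170,70),(8,255,255))|cv2.inRange(h,(176,170,70),(180,255,255))
n,l,st,c=cv2.connectedComponentsWithStats(m);i=1+np.argsort(-st[1:,4])[:2];print(st[i].tolist(),c[i].round(0).tolist())
inc([537.5,140,255],-3.3)
E
```

```text
[537.30299177 137.43575873 339.81633443] [ 1.79978149e+02  1.36785212e-02 -3.16918075e+00] [-0.05625832  0.35500687  0.21410134]
[[266, 125, 18, 176, 2684], [92, 177, 9, 11, 77]] [[274.0, 210.0], [96.0, 182.0]]
turn [0.0002 0.0001 0.0011] shift [ 3.000e-04 -1.040e-02  3.393e-01] rows>= 1.7
```

Request:
servo_tool:
  increments:
    - [[0,0,0.001,0,-0.011,0.12,0],[0,0,0.001,0,-0.011,0.25,0],[0,0,0.001,0,-0.011,0.34,0],[0,0,0.001,0,-0.011,0.375,0],[0,0,0.001,0,-0.011,0.375,0],[0,0,0.001,0,-0.011,0.375,1],[0,0,0.001,0,-0.011,0.375,1],[0,0,0.001,0,-0.011,0.375,1],[0,0,0.001,0,-0.011,0.375,1],[0,0,0.001,0,-0.011,0.375,1]]

```text
t: 25.95
ee_pos: [537.3, 141.3, 246.7]
eef_rot: [180.0, -0.0, -3.2]
force: [0.2, -2.9, 3.7]
opening: 12.5
finger_force: 5.6
```

Request:
servo_tool:
  increments:
    - [[0,0,0,0,0,0,1],[0,0,0,0,0,0,1],[0,0,0,0,0,0,1],[0,0,0,0,0,0.04,1],[0,0,0,0,0,0.08,1],[0,0,0,0,0,0.12,1],[0,0,0,0,0,0.16,1],[0,0,0,0,0,0.2,1],[0,0,0,0,0,0.24,1],[0,0,0,0,0,0.24,1]]

```text
t: 26.95
ee_pos: [537.1, 140.9, 183.8]
eef_rot: [180.0, 0.0, -3.2]
force: [5.5, -1.8, -10.4]
opening: 10.1
finger_force: 48.5
```

Request:
servo_tool:
  increments:
    - [[0,0,0,0,0,0.04,1],[0,0,0,0,0,0.08,1],[0,0,0,0,0,0.11,1],[0,0,0,0,0,0.13,1],[0,0,0,0,0,0.14,1],[0,0,0,0,0,0.14,1]]

```text
t: 27.55
ee_pos: [537.2, 140.9, 150.6]
eef_rot: [180.0, -0.0, -3.2]
force: [1.1, -4.6, -1.0]
opening: 10.4
finger_force: 49.3
```

Request:
servo_tool:
  increments:
    - [[0,0,0,0,0,0.008,1],[0,0,0,0,0,0.016,1],[0,0,0,0,0,0.02,1],[0,0,0,0,0,0.02,1]]

```text
t: 27.95
ee_pos: [537.3, 140.9, 148.4]
eef_rot: [179.9, -0.0, -3.3]
force: [-4.9, -6.8, 14.2]
opening: 10.0
finger_force: 51.0
```

Request:
servo_tool:
  increments:
    - [[0,0,0,0,0,0.006,1],[0,0,0,0,0,0.01,1],[0,0,0,0,0,0.01,1]]

```text
t: 28.25
ee_pos: [537.3, 140.9, 148.3]
eef_rot: [179.9, -0.1, -3.3]
force: [-9.7, -8.3, 28.1]
opening: 10.4
finger_force: 52.3
```

Request:
servo_tool:
  increments:
    - [[0,0,0,0,0,-0.015,1],[0,0,0,0,0,-0.015,0],[0,0,0,0,0,-0.015,0],[0,0,0,0,0,-0.015,0],[0,0,0,0,0,-0.015,0],[0,0,0,0,0,-0.015,0],[0,0,0,0,0,-0.015,0],[0,0,0,0,0,-0.2,0],[0,0,0,0,0,-0.5,0],[0,0,0,0,0,-0.6,0]]

```text
t: 29.25
ee_pos: [536.6, 141.3, 295.2]
eef_rot: [180.0, 0.0, -3.2]
force: [1.0, 1.4, 0.5]
opening: 85.5
finger_force: 0.0
```

Request:
servo_tool:
  increments:
    - [[0,0,0,-0.1,0.2,-0.2,0],[0,0,0,-0.2,0.4,-0.2,0],[0,0,0,-0.2,0.6,-0.2,0],[0,0,0,-0.2,0.8,-0.2,0],[0,0,0,-0.2,0.8,-0.2,0],[0,0,0,-0.2,0.8,-0.2,0]]

```text
t: 29.85
ee_pos: [475.1, -60.4, 343.9]
eef_rot: [179.9, -0.0, -3.7]
force: [0.0, -0.6, 0.7]
opening: 85.6
finger_force: 0.0
```

```bash
python3 - <<'E'
from h import *
d=optics.camera("scene");i=d["img"][90:260,290:440]
e=optics.camera("side")["img"][180:365,110:300]
cs=[537.3,140.2,np.radians(86.7),0];P=T(cs,np.array([[0,54,168],[0,-54,168],[95-170,-46,50],[0,99,128],[0,-99,128.]]))
print(px(d,P).round(1).tolist(),px(optics.camera("side"),P).round(1).tolist())
o=np.zeros((560,800,3),np.uint8);a=cv2.resize(i,None,fx=2.6,fy=2.6);b=cv2.resize(e,None,fx=2.1,fy=2.1);o[:a.shape[0],:a.shape[1]]=a;o[:b.shape[0],395:395+b.shape[1]]=b;cv2.imwrite("pics/end.png",o)
E
```

```text
[[365.1, 153.1], [395.2, 177.4], [360.8, 225.6], [352.2, 157.4], [406.0, 202.3]] [[233.4, 232.2], [195.2, 219.7], [221.4, 244.6], [251.3, 252.4], [182.6, 228.7]]
```

View pics/end.png

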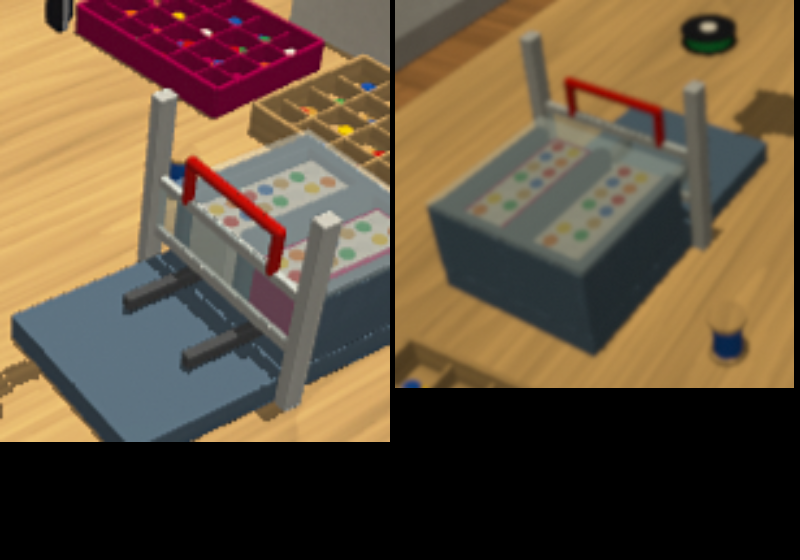

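The final view shows the sash down, with bar ends at (192,165) and (280,235) where a closed sash should put them. Both handles stick out evenly, and the spool and reel are where they were.

```bash
python3 -c "
from station import r
print(r.hand_in())"
```

```text
the job is handed in; nothing more can be done
None
```

The job is handed in at about 30 s on the robot clock: the magenta tray is fully home in the empty bay, the sash is down on its stop, and I didn't touch the other tray, spool, tube or reel.

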